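Run a sample tube on the touch mixer

ROBOT

A 6-joint arm with a two-finger parallel gripper is mounted at the origin on the work surface. World frame = base frame: x ahead of the robot, y to its left, z up, the work surface at z = 0. Lengths are in mm, angles in rad, forces in N, time in s.
With the tool pointing down it reaches from about 250 to 725 mm from the base axis. Payload 4 kg.
Tool frame: the origin (TCP) lies between the finger pads; the fingertips stand 22 mm ahead of it and the grasp point (between the pads) lies 3 mm ahead of it; z points along the fingers, y is the direction in which the jaws open and shut (so a half turn about z gives the same grasp; the last joint's range is limited). The gripper opens to 85 mm and grips with 20 to 120 N. Pads are 22 mm wide; open, the fingers measure 114 mm over their backs; the gripper's body (76 mm by 85 mm) begins 54 mm behind the grasp point. The pads swing forward as they close: fully open they stand 13 mm farther back than shut.
Start: joints at [1.148, 0.241, 0.005, 1.335, 0, 1.571], TCP at [205.156, 455.972, 214.506] pointing down, gripper open.
Joint ranges: [-2.72, 2.72], [-1.05, 1.87], [-1.09, 1.28], [-1.99, 2.15], [-1.42, 1.44], [-3.14, 3.14]. Speed limits (rad/s): [2.79, 2.79, 3.14, 3.14, 3.14, 3.14].

INTERFACE

Orientations are given as [roll, pitch, yaw] about the fixed x, y, z axes, in that order (R = Rz(yaw) Ry(pitch) Rx(roll)).
In Python, from plant import r gives the robot as it stands.
- The arm moves only by the tool arm_command, never from a script. Its argument "targets" is a list that holds one entry, the list of rows, each a list of 5 numbers: the shift along the world's x, y, z in m, then the turn about the world's z in rad, then the finger opening in m, from 0 to 0.0854. In form: [[[tx, ty, tz, yaw, jaw], ...]]. A call has 1 to 20 rows; each row is the pose to reach, as a shift and turn from the pose measured when the call began; what a row does not reach only later rows make up. A row lasts 1/12 s, in which the tool goes at most 41.7 mm and 7.16 degrees, less where a joint would pass 70% of its speed; a pose out of reach is approached as far as the arm can. A call with a gripper value outside its range is refused whole. The fingers move at their own pace and stop on an object; the grip force is fixed at half the most. Time passes only in rows, so rows that repeat a pose let the fingers close. It gives the time, the measured TCP pose, the force and the opening at its end, in the units of the state.
- r.read_state(): the state, without advancing time (a new reading comes with each control period).
- r.grab_frame(name): name is "scene" or "top"; returns the picture (384x512x3 uint8, blue, green, red); there is no depth.
- r.get_calibration(name): a dict with "mtx" (3x3 intrinsics, pixels), "xyz" and "attitude" of the camera in the world. Camera axes: x right, y down, z forward; pixel columns grow to the right and rows downward; lengths in mm; the calibration is good to about 2 mm. A picture is of the moment at which its call begins. get_calibration takes no time and is no camera call.
- r.job_done(): hands the job in, once; it reports no verdict.
Trained networks look in the newest picture that a camera, given by its name, has taken for a name from the list of things; names that differ only in an ending like _2 or _b are one class to them, and where a whole thing is asked for, a point or a joint stands for the part that bears it (a point fixed in the world has none). Each returns a list of dicts, best first, with "score" (0 to 1); they miss things now and then, are a little off and sometimes report something else, mostly with a low value. They report only what shows in the picture. A call takes as long as a camera call. They do not tell look-alikes from the thing itself.
- r.masks_of(camera, name): "mask" (384x512 bool, what is visible of it).
- r.place_of(camera, name): "centre" ([x, y, z] in mm, in the coordinates of the camera as it stood for that picture, good to about 4 mm: a listed point, or the origin of a listed thing).
The state is a dict: "t": time; "joint_positions": joint angles; "joint_vel": joint speeds; "joint_torque": joint torques, N m; "tcp_pos": TCP position; "ee_rot": TCP orientation; "contact_force": force on the tool from outside, world axes, zero at the start; "wrist_torque": the same for the moment, N m; "grip_width": opening from 0.0 (shut) to 1.0 (fully open).
Only numpy, scipy, OpenCV 4.12 (cv2) and the standard library are available. Lean on these libraries where they do the work, as an engineer would, in place of code of your own. Each camera call takes 0.05 s, during which the arm holds its last target.

TASK

Take the tube with the orange cap out of the pink rack and stand it upright in the black rubber cup of the touch mixer, lowering it in rather than dropping it. Then press the tube down so that the spring-loaded cup sinks about 10 mm, well short of its stop, keep it there for three seconds so that the mixer runs, and finish while still holding it pressed. Push only on the tube, not on the mixer, and leave the other two tubes, the pipette and the box of tips where they are.

Things in the scene. Friction and masses are not known exactly. Their poses are not given: they have to be found in the camera images.
- tube_orange_center (a point): Loose 50 to 90 g sample tube with orange cap: white round body 29 mm across (tapered to 20 mm over the lowest 8 mm), 115 mm tall; cap 34 mm across, the top 17 mm. Point: on its axis half-way up, 57.5 mm above its underside; z along its axis to the cap. It starts upright in a hole of the rack, underside 8 mm above the bench, 68 mm clear above the rack. Grip it about 87 mm above its underside.
- tube_blue_center (a point): Loose sample tube like the orange one (opaque white, 29 mm across, 115 mm tall, blue screw cap), standing in another hole of the rack: leave it there. The point is on its axis half-way up, 57.5 mm above its underside; z is its axis, up towards the cap.
- tube_green_center (a point): Loose sample tube like the orange one (opaque white, 29 mm across, 115 mm tall, green screw cap), standing in another hole of the rack: leave it there. The point is on its axis half-way up, 57.5 mm above its underside; z is its axis, up towards the cap.
- rack: Fixed pink rack block, 68 mm (x) by 240 mm (y) by 55 mm tall; three round holes 33 mm wide, 47 mm deep in a row along its y axis, at y = -80, 0, +80 mm. Which tube stands in which hole varies. Origin: centre of the underside, on the bench. The tubes have free space on the rack's x sides: fingers closing along the rack's x axis have most room.
- mixer: Fixed touch mixer: white box, 130 mm (x) by 110 mm (y), top 75 mm above the bench, with a grey collar (72 mm across, up to 86 mm) and in it the upright black rubber cup. Origin: centre of the underside, below the cup's axis.
- cup_floor (a point): Centre of the cup's inner floor, where the tube's underside comes to rest; 100 mm above the bench with the cup up. It moves down with the cup.
- cup_mouth (a point): Centre of the cup's mouth, 35 mm above its inner floor. The bore is 33 mm wide and widens to 45 mm over the top 10 mm. The outer rim is 53 mm across. It moves down with the cup.
- cup (a joint): How far the cup is pressed straight down, in m: 0 is fully up, the hard stop is at 0.018. The spring needs about 3.5 N to begin to move and about 0.5 N more per mm (about 8 N at 10 mm); it springs back up when let go. The mixer runs between 0.006 and 0.014.
- tip_box: Loose bystander: pink box of pipette tips, 82 by 122 mm, 81 mm tall with the tips, origin at the centre of the underside.
- pipette: Loose bystander: grey pipette lying on the bench along its y axis, about 275 mm long, 32 mm wide, 26 mm tall, origin under its grip section near mid-length.
Things that resemble listed ones, but are neither listed nor needed, are in the scene too. Leave any purple or yellow look-alike of the part that bears tube_orange_center alone.

How it is judged (in metres and radians):
On the way, in this order (a step that is already met when the one before it is completed fails the run):
1. the orange-capped tube is out of the rack (height (world z) of tube_orange_center above 0.135 m).
2. the orange-capped tube stands upright in the cup (horizontal distance between tube_orange_center and cup_mouth below 0.01 m and angle between tube_orange_center's own z axis and vertical below 0.17 rad and z of tube_orange_center in the frame of cup_floor below 0.076 m).
3. the cup is kept pressed 6 to 14 mm by pushing the tube, for at least 2 s (horizontal distance between tube_orange_center and cup_mouth below 0.01 m and angle between tube_orange_center's own z axis and vertical below 0.17 rad and z of tube_orange_center in the frame of cup_floor below 0.064 m and value of joint cup between 0.006 and 0.014 m and contact force between any of the fingers, the arm and tube_orange above 2 N and contact force between tube_orange and mixer above 4 N and contact force between each of the fingers, the arm and mixer below 1 N), for 2 s.
At the end, for the whole second after the job is handed in: Orange-capped tube in the cup (axes within 10 mm, tilt under 0.17 rad, underside within 6.5 mm of the floor), pushed on by the robot with the cup 6 to 14 mm down, robot not pressing on the mixer itself (under 1 N), other two tubes upright in the rack (all of step 3 and z of each of tube_blue_center, tube_green_center in the frame of rack below 0.075 m and angle between each of tube_blue_center, tube_green_center's own z axis and vertical below 0.2 rad); the arm keeps its last pose, push and grip.
It fails at once if the cup is pressed to its stop (beyond 17 mm) (value of joint cup above 0.017 m).
It fails at once if the orange-capped tube is dropped or thrown (falls free faster than 0.4 m/s) (contact force between tube_orange and anything else below 0.01 N and linear speed of tube_orange above 0.4 m/s).
It fails at once if one of the other two tubes, the pipette or the box of tips is moved more than 20 mm (distance of any of tube_blue_center, tube_green_center, tip_box, pipette from where it was at the start of the episode above 0.02 m).
It also fails if it takes over 48 s, if anything falls off the work surface, if the arm or the gripper's body presses on something with over 40 N, if the wrist force passes 120 N, or if a joint passes its speed limit or range.

## Working session

There is one attempt and no reset: what is moved stays moved. The work goes in short steps, Python scripts to look and compute and a tool call to move; the robot and the scene stay as the last step left them, time stands still between calls to the robot, and variables do not carry over. Pictures are saved under pics/ and viewed, and the job is handed in when it is done.

Besides the shell and the picture viewer there is one more tool, called as a command line: name --argument value ..., lists and objects as JSON in quotes. arm_command: Moves the arm, as the interface text tells. Its arguments: {"type":"object","properties":{"targets":{"type":"array","items":{"type":"array","items":{"type":"array","items":{"type":"number"}}}}},"required":["targets"]}

```bash
mkdir -p pics; cat > h.py <<'E'
import numpy as np, cv2
from scipy.spatial.transform import Rotation as R
from plant import r
def cam(n):
    c=r.get_calibration(n); return np.array(c["mtx"]),np.array(c["xyz"],float),c["attitude"]
def Rm(a):
    a=np.array(a,float)
    return a if a.shape==(3,3) else R.from_euler('xyz',a).as_matrix()
def toworld(n,p):
    K,t,a=cam(n); return Rm(a)@np.array(p)+t
def proj(n,P):
    K,t,a=cam(n); q=Rm(a).T@(np.array(P)-t); u=K@q; return u[:2]/u[2]
def ray(n,u,z):
    K,t,a=cam(n); d=Rm(a)@np.linalg.solve(K,[u[0],u[1],1]); return t+d*(z-t[2])/d[2]
E
python3 - <<'E'
from h import *
for n in("scene","top"):
    cv2.imwrite(f"pics/{n}0.png",r.grab_frame(n)); print(n,r.get_calibration(n))
    for k in("tube_orange_center","tube_blue_center","tube_green_center","rack","mixer","cup_floor","cup_mouth","tip_box","pipette"):
        for d in r.place_of(n,k)[:4]:
            w=toworld(n,d["centre"]); print(k,round(d["score"],2),w.round(0),proj(n,w).round(0))
print(r.read_state())
E
```

```text
scene {'mtx': array([[442.36056915,   0.        , 254.87549624],
       [  0.        , 442.36056915, 188.92677968],
       [  0.        ,   0.        ,   1.        ]]), 'xyz': array([1486.68261695,  171.07478757,  794.86685684]), 'attitude': array([-2.20948101, -0.00845277,  1.84363498])}
tube_orange_center 0.87 [ 507. -388.   58.] [161. 168.]
tube_orange_center 0.67 [ 401. -280.   62.] [207. 154.]
tube_orange_center 0.56 [ 495. -287.   62.] [194. 170.]
tube_orange_center 0.26 [520. 180.   2.] [350. 220.]
tube_blue_center 0.69 [ 513. -210.   65.] [216. 177.]
tube_green_center 0.64 [ 532. -130.   70.] [241. 184.]
rack 0.86 [ 511. -208.    1.] [218. 194.]
mixer 0.72 [523. 182.  -0.] [351. 221.]
cup_floor 0.86 [521. 186.  99.] [357. 192.]
cup_mouth 0.71 [521. 185. 137.] [359. 180.]
tip_box 0.88 [ 745. -197.   -2.] [191. 249.]
pipette 0.71 [722. 115.   2.] [315. 267.]
top {'mtx': array([[371.84128584,   0.        , 259.02099011],
       [  0.        , 371.84128584, 190.1308141 ],
       [  0.        ,   0.        ,   1.        ]]), 'xyz': array([ 508.57353046,  -37.04805589, 1056.4070201
[... 722 characters left out ...]
121.  -0.] [204. 148.]
{'t': 1.0, 'joint_positions': array([1.14800068e+00, 2.40568247e-01, 5.00992775e-03, 1.33519844e+00,
       2.55692970e-05, 1.57079740e+00]), 'joint_vel': array([ 0.00027371,  0.00043575, -0.00142088,  0.00133363,  0.00022673,
       -0.00097782]), 'joint_torque': array([-8.67363760e-04, -3.72214794e+01,  2.52697206e+01,  1.21853183e-03,
       -1.82293215e-04,  4.95531424e-06]), 'tcp_pos': array([205.15072206, 455.98146643, 214.52613762]), 'ee_rot': array([ 3.14155309e+00, -2.55693394e-05,  2.71879594e+00]), 'contact_force': array([ 0.88526698, -0.18237732,  0.5565793 ]), 'wrist_torque': array([ 0.01055052,  0.01859851, -0.00959727]), 'grip_width': 0.9960850740368311}
```

```bash
python3 - <<'E'
import cv2
a=cv2.imread("pics/scene0.png");b=cv2.imread("pics/top0.png")
cv2.imwrite("pics/c1.png",cv2.resize(a[110:250,120:380],None,fx=3,fy=3))
cv2.imwrite("pics/c2.png",cv2.resize(b[120:300,150:410],None,fx=3,fy=3))
E
```

```text
(no output)
```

View pics/scene0.png

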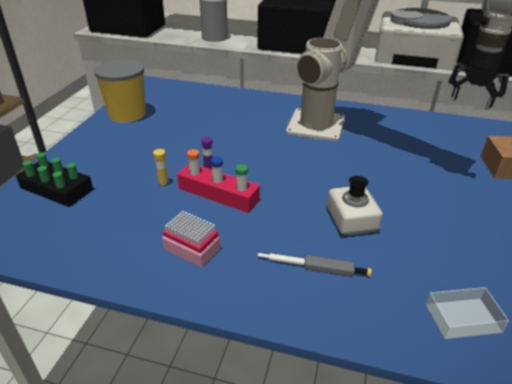

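View pics/c1.png

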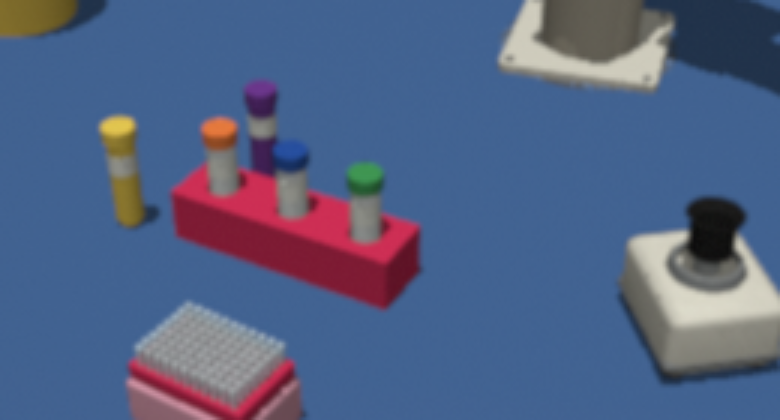

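View pics/c2.png

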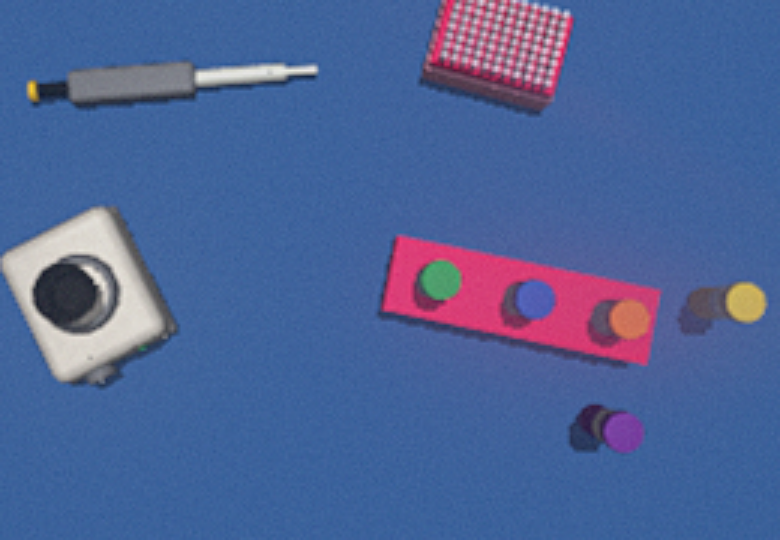

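Candidates (scene pixels): the yellow tube at (161,168) beside the rack, the purple tube at (207,154) behind the rack, and the orange-capped tube at (194,160) in the end hole of the rack. The orange-capped one is my choice: it is the only one with a white body and orange cap, and it stands in the rack. In the crops, the order along the rack is green, blue, orange, and the cup is at about scene (358,185). I'll refine the cap and cup positions from colour.

```bash
python3 - <<'E'
from h import *
from scipy.optimize import least_squares
def blob(n,lo,hi,box):
    im=cv2.imread(f"pics/{n}0.png");h=cv2.cvtColor(im,cv2.COLOR_BGR2HSV);m=cv2.inRange(h,lo,hi)
    mm=np.zeros_like(m);x0,y0,x1,y1=box;mm[y0:y1,x0:x1]=m[y0:y1,x0:x1]
    k,l,s,c=cv2.connectedComponentsWithStats(mm);i=1+np.argmax(s[1:,4]);return s[i],c[i]
boxes={'top':(150,120,410,300),'scene':(120,110,380,250)}
for nm,lo,hi in(("orange",(5,150,120),(17,255,255)),("blue",(112,120,90),(125,255,255)),("green",(50,90,50),(85,255,255)),("black",(0,0,0),(179,255,45))):
    for n in("top","scene"):
        bx=boxes[n]
        if nm=="black": bx=(155,195,200,235) if n=="top" else (340,170,375,206)
        if nm=="green": bx=(280,190,310,230) if n=="top" else (225,160,255,195)
        s,c=blob(n,lo,hi,bx)
        z={"black":135}.get(nm,115 if n=="scene" else 120)
        print(nm,n,s,c.round(1),ray(n,c,z).round(1))
for n in("scene","top"):
  for k in("tube_orange_center","cup_mouth","cup_floor"):
    for i in range(2):
      for d in r.masks_of(n,k)[:1]:
        pass
print(r.read_state()["t"])
E
```

```text
orange top [355 229   2   2   2] [355.5 229.5] [ 485.  -276.7  120. ]
orange scene [188 150  10  10  78] [192.6 154.1] [ 491.6 -287.4  115. ]
blue top [308 194  77  28 534] [349.4 205.2] [ 545.9 -263.4  120. ]
blue scene [210 156   3   7   9] [211.2 159. ] [ 501.1 -227.1  115. ]
green top [290 207  13  13 128] [296.3 212.9] [ 528.2 -129.2  120. ]
green scene [236 164  12  11 110] [241.2 169.1] [ 526.2 -130.6  115. ]
black top [162 213   2   3   3] [162.3 214. ] [528.9 203.6 135. ]
black scene [349 177  19  20 283] [357.5 186.1] [544.7 183.1 135. ]
1.6
```

```bash
python3 - <<'E'
from h import *
im=cv2.imread("pics/top0.png")
print(im[226,359],im[217,171]);h=cv2.cvtColor(im,cv2.COLOR_BGR2HSV);print(h[226,359],h[217,171])
m=cv2.inRange(h,(0,90,120),(14,170,255));m[:, :345]=0;m[:,370:]=0;m[:215]=0;m[240:]=0
k,l,s,c=cv2.connectedComponentsWithStats(m);i=1+np.argmax(s[1:,4]);print(s[i],c[i],ray("top",c[i],121).round(1))
g=cv2.cvtColor(im,cv2.COLOR_BGR2GRAY)[200:235,155:195]
for t in (50,65,80):
    mm=(g<t).astype(np.uint8);k,l,s,c=cv2.connectedComponentsWithStats(mm);i=1+np.argmax(s[1:,4]);q=c[i]+[155,200];print(t,s[i],q,ray("top",q,135).round(1))
cv2.imwrite("pics/c3.png",cv2.resize(im[195:240,145:205],None,fx=12,fy=12,interpolation=0))
im=cv2.imread("pics/scene0.png");cv2.imwrite("pics/c4.png",cv2.resize(im[140:200,180:250],None,fx=10,fy=10,interpolation=0))
K,t,a=cam("top")
for P in ([495,-287,123],[522,185,135]): print(proj("top",P),proj("scene",P))
E
```

```text
[ 93 116 206] [58 46 42]
[  6 140 206] [113  70  58]
[353 220  13  13 135] [359.23703704 225.94814815] [ 493.8 -286.1  121. ]
50 [  6   8  21  20 223] [170.43049327 216.91928251] [521.5 183.5 135. ]
65 [  6   8  21  22 321] [171.02492212 217.52647975] [520. 182. 135.]
80 [  6   6  22  25 345] [171.22608696 217.89855072] [519.1 181.5 135. ]
[359.80389121 225.47539712] [192.10268717 152.33896954]
[169.8347556  216.72751817] [358.99989817 181.17073686]
```

View pics/c3.png

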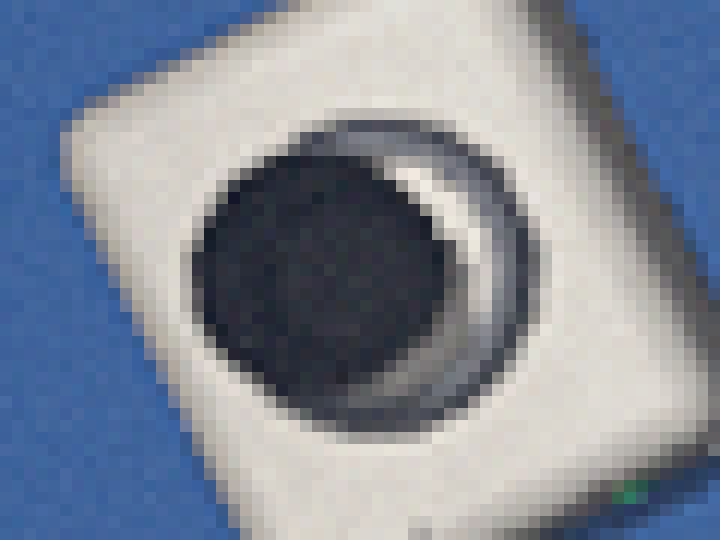

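View pics/c4.png

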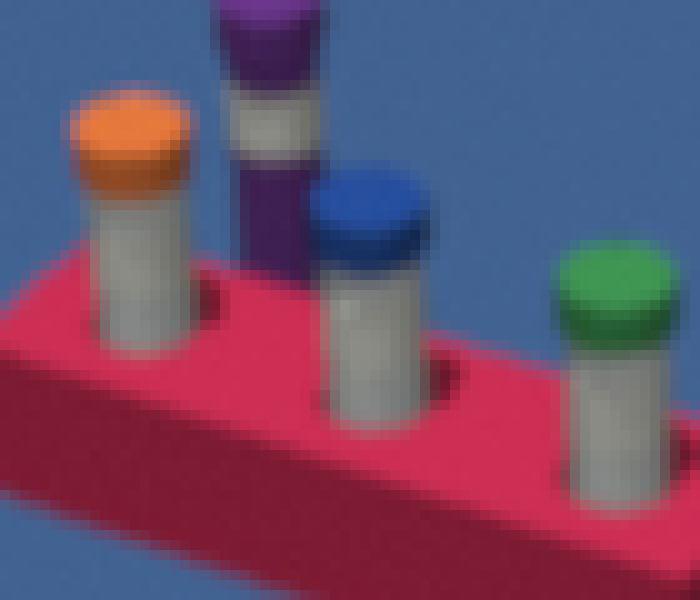

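arm_command --targets '[[[0.005,-0.012,0.005,-0.03,0.085],[0.016,-0.04,0.01,-0.1,0.085],[0.03,-0.077,0.015,-0.18,0.085],[0.045,-0.115,0.02,-0.26,0.085],[0.06,-0.154,0.02,-0.34,0.085],[0.075,-0.193,0.02,-0.42,0.085],[0.09,-0.231,0.02,-0.5,0.085],[0.105,-0.27,0.02,-0.58,0.085],[0.12,-0.309,0.02,-0.66,0.085],[0.135,-0.347,0.02,-0.74,0.085],[0.15,-0.386,0.02,-0.82,0.085],[0.165,-0.424,0.02,-0.9,0.085],[0.18,-0.463,0.02,-0.98,0.085],[0.195,-0.502,0.02,-1.06,0.085],[0.21,-0.54,0.02,-1.14,0.085],[0.225,-0.579,0.02,-1.22,0.085],[0.24,-0.617,0.02,-1.3,0.085],[0.255,-0.656,0.02,-1.34,0.085],[0.27,-0.695,0.02,-1.361,0.085],[0.282,-0.725,0.02,-1.361,0.085]]]'

```text
t: 3.27
tcp_pos: [487.0, -272.5, 234.6]
ee_rot: [3.141, 0.001, 1.354]
contact_force: [0.6, 0.2, 0.3]
grip_width: 0.997
```

arm_command --targets '[[[0.005,-0.011,0,0.004,0.085],[0.007,-0.0145,0,0.004,0.085],[0.007,-0.0145,-0.01,0.004,0.085],[0.007,-0.0145,-0.02,0.004,0.085],[0.007,-0.0145,-0.035,0.004,0.085],[0.007,-0.0145,-0.05,0.004,0.085],[0.007,-0.0145,-0.05,0.004,0.085],[0.007,-0.0145,-0.05,0.004,0.085]]]'

```text
t: 3.93
tcp_pos: [492.7, -285.1, 183.6]
ee_rot: [-3.139, -0.0, 1.359]
contact_force: [1.0, 0.1, -0.2]
grip_width: 0.994
```

```bash
python3 - <<'E'
from h import *
for n,b in(("scene",(120,70,300,240)),("top",(280,150,420,270))):
    im=r.grab_frame(n); x0,y0,x1,y1=b
    cv2.imwrite(f"pics/a_{n}.png",cv2.resize(im[y0:y1,x0:x1],None,fx=4,fy=4 if n=="scene" else 4)[:600])
s=r.read_state();print(s["tcp_pos"],s["ee_rot"],s["t"],s["joint_positions"])
p=s["tcp_pos"];print(proj("scene",p),proj("scene",p+[0,0,-22]))
E
```

```text
[ 494.08170662 -286.27303507  185.44177928] [3.14030973e+00 1.01892448e-03 1.35898295e+00] 4.0333 [-5.24815699e-01  3.93580988e-01  1.43425503e-01  1.31910650e+00
 -5.74383212e-04  1.25779291e+00]
[190.76078186 133.05519765] [191.37158296 139.93639186]
```

View pics/a_scene.png

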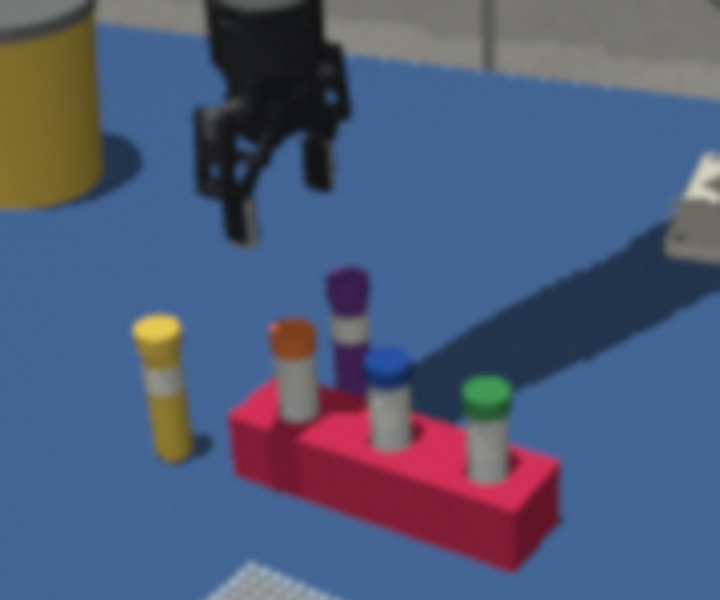

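The gripper is centred above the orange cap. The fingertips at about scene (181,130) and (200,116) straddle it along the rack's x axis, clear of the purple tube. Descending and closing.

arm_command --targets '[[[0,-0.0005,-0.01,0,0.085],[0,-0.0005,-0.025,0,0.085],[0,-0.0005,-0.04,0,0.085],[0,-0.0005,-0.055,0,0.085],[0,-0.0005,-0.07,0,0.085],[0,-0.0005,-0.08,0,0.085],[0,-0.0005,-0.087,0,0.085],[0,-0.0005,-0.087,0,0.07],[0,-0.0005,-0.087,0,0.055],[0,-0.0005,-0.087,0,0.045],[0,-0.0005,-0.087,0,0.036],[0,-0.0005,-0.087,0,0.03],[0,-0.0005,-0.087,0,0.024],[0,-0.0005,-0.087,0,0.018],[0,-0.0005,-0.087,0,0.01],[0,-0.0005,-0.087,0,0.0],[0,-0.0005,-0.087,0,0.0],[0,-0.0005,-0.087,0,0.0]]]'

```text
t: 5.53
tcp_pos: [494.9, -287.3, 99.9]
ee_rot: [3.138, 0.002, 1.359]
contact_force: [-0.7, -0.2, 5.9]
grip_width: 0.355
```

arm_command --targets '[[[0,0,0.004,0,0.0],[0,0,0.012,0,0.0],[0,0,0.022,0,0.0],[0,0,0.034,0,0.0],[0,0,0.048,0,0.0],[0,0,0.062,0,0.0],[0,0,0.076,0,0.0],[0,0,0.09,0,0.0],[0,0,0.104,0,0.0],[0,0,0.118,0,0.0],[0,0,0.132,0,0.0],[0,0,0.146,0,0.0],[0,0,0.158,0,0.0],[0,0,0.166,0,0.0],[0,0,0.17,0,0.0],[0,0,0.17,0,0.0]]]'

```text
t: 6.87
tcp_pos: [495.3, -287.5, 271.1]
ee_rot: [3.136, 0.003, 1.359]
contact_force: [0.3, -0.0, -0.8]
grip_width: 0.357
```

```bash
python3 - <<'E'
from h import *
im=r.grab_frame("scene"); cv2.imwrite("pics/b.png",cv2.resize(im[40:220,130:300],None,fx=3.3,fy=3.3))
im=r.grab_frame("top"); cv2.imwrite("pics/b2.png",im)
s=r.read_state();print(s["tcp_pos"],s["ee_rot"],s["t"],s["contact_force"],s["grip_width"])
for n in("scene","top"):
    for d in r.place_of(n,"tube_orange_center")[:4]: w=toworld(n,d["centre"]); print(n,d["score"],w.round(1),proj(n,w).round())
E
```

```text
[ 494.7466818  -287.18246455  269.41132956] [3.13844111e+00 1.70381935e-03 1.35897634e+00] 6.9667 [-0.97959991  0.08528916 -0.68452259] 0.3540887075660826
scene 0.92 [ 498.2 -285.   236.6] [189. 117.]
scene 0.75 [ 400.4 -281.1   60.5] [207. 154.]
scene 0.75 [ 508.2 -388.2   56.2] [160. 169.]
top 0.65 [ 493.4 -290.5  235.3] [375. 227.]
top 0.49 [ 398.5 -281.7   54.7] [352. 262.]
```

View pics/b.png

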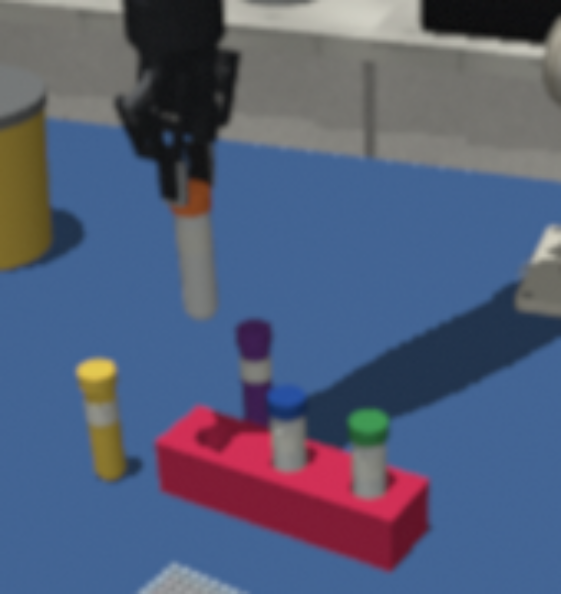

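```bash
python3 - <<'E'
from h import *
for z in(178,236,248,258,267,276,293): print(z,proj("scene",[494,-287,z]).round(1))
im=r.grab_frame("scene"); cv2.imwrite("pics/b3.png",cv2.resize(im[70:150,160:220],None,fx=7,fy=7,interpolation=0))
E
```

```text
178 [190.7 135.3]
236 [189.1 116.6]
248 [188.7 112.6]
258 [188.4 109.2]
267 [188.1 106.2]
276 [187.9 103.1]
293 [187.3  97.1]
```

View pics/b3.png

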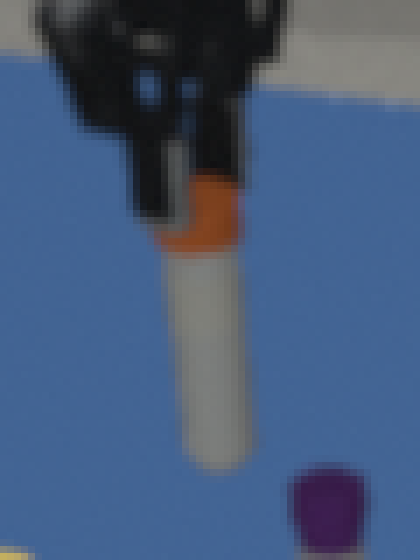

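```bash
python3 - <<'E'
from h import *
P=np.array([205.15,456,214.5]); print([proj("scene",P+[0,0,d]).round(1) for d in(0,-9,-22,20,40)])
y=np.array([np.sin(2.719),-np.cos(2.719),0])
for s in(-1,1): print([proj("scene",P+s*45*y+[0,0,d]).round(1) for d in(-9,10,30)])
im=cv2.imread("pics/scene0.png");cv2.imwrite("pics/d.png",cv2.resize(im[20:120,430:512],None,fx=6,fy=6,interpolation=0))
# now
P=np.array([494.7,-287.2,270]);y=np.array([np.sin(1.359),-np.cos(1.359),0])
for s in(-1,1): print([proj("scene",P+s*17*y+[0,0,d]).round(1) for d in(-22,-10,0,10,20)])
im=cv2.imread("pics/b2.png");cv2.imwrite("pics/d2.png",cv2.resize(im[170:280,320:430],None,fx=5,fy=5,interpolation=0))
E
```

```text
[array([467.6, 112.9]), array([466.7, 115.7]), array([465.4, 119.7]), array([469.7, 106.5]), array([471.8, 100.1])]
[array([451.3, 111.1]), array([453.1, 105.2]), array([455. ,  98.9])]
[array([482.7, 120.5]), array([484.8, 114.4]), array([487.1, 108. ])]
[array([192.1, 110.2]), array([191.8, 106.2]), array([191.5, 102.8]), array([191.2,  99.3]), array([190.9,  95.9])]
[array([184.9, 115.3]), array([184.5, 111.2]), array([184.2, 107.7]), array([183.8, 104.3]), array([183.5, 100.8])]
```

View pics/d.png

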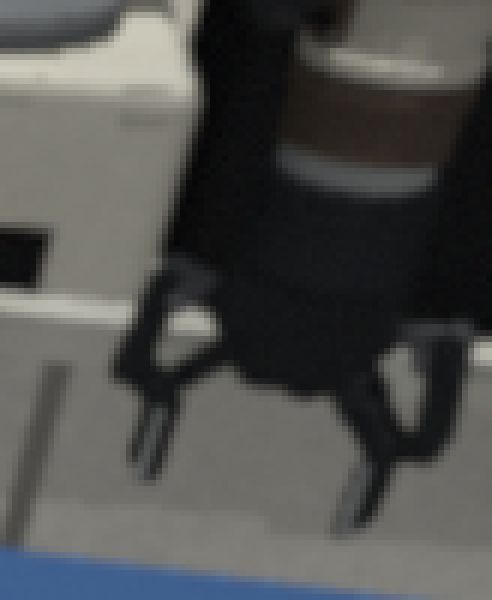

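View pics/d2.png

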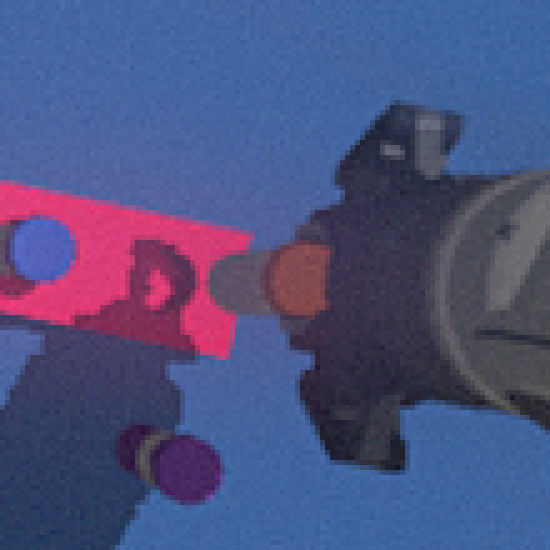

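The tube is lifted, vertical, with its underside at about z=178, and the blue and green tubes are still seated. One disagreement: the fingertips show at scene (184,102), about 35 mm higher along the tool than the stated geometry. The pads therefore appear to hold the cap rather than the body. The hold looks firm and the tube follows the tool exactly, so I'll move over the cup and watch for slip.

arm_command --targets '[[[0.0,0.006,0,0,0.0],[0.001,0.02,0,0,0.0],[0.002,0.042,0,0,0.0],[0.004,0.07,0,0,0.0],[0.006,0.1,0,0,0.0],[0.007,0.13,0,0,0.0],[0.009,0.16,0,0,0.0],[0.011,0.19,0,0,0.0],[0.012,0.22,0,0,0.0],[0.014,0.25,0,0,0.0],[0.016,0.28,0,0,0.0],[0.017,0.31,0,0,0.0],[0.019,0.34,0,0,0.0],[0.021,0.37,0,0,0.0],[0.022,0.4,0,0,0.0],[0.024,0.428,0,0,0.0],[0.025,0.45,0,0,0.0],[0.026,0.464,0,0,0.0],[0.026,0.47,0,0,0.0],[0.026,0.47,0,0,0.0]]]'

```text
t: 8.78
tcp_pos: [519.9, 184.2, 268.6]
ee_rot: [3.14, 0.002, 1.361]
contact_force: [0.3, -0.8, -1.3]
grip_width: 0.356
```

arm_command --targets '[[[0,0,0,0,0.0],[0,0,0,0,0.0]]]'

```text
t: 8.95
tcp_pos: [519.7, 183.3, 268.6]
ee_rot: [3.14, 0.002, 1.36]
contact_force: [0.6, 0.8, -0.9]
grip_width: 0.357
```

```bash
python3 - <<'E'
from h import *
im=r.grab_frame("scene"); cv2.imwrite("pics/e.png",cv2.resize(im[80:240,290:430],None,fx=3.7,fy=3.7))
im2=r.grab_frame("top"); cv2.imwrite("pics/e2.png",cv2.resize(im2[160:280,100:240],None,fx=4,fy=4,interpolation=0))
P=[]
for i in range(3):
    s=r.read_state(); P.append(s["tcp_pos"])
    for n in("scene","top"):
        r.grab_frame(n)
        for k in("tube_orange_center","cup_mouth","cup_floor"):
            for d in r.place_of(n,k)[:3]:
                w=toworld(n,d["centre"])
                if w[1]>50: print(n,k,round(d["score"],2),w.round(1))
print(np.mean(P,0),s["ee_rot"],s["t"],s["contact_force"],s["grip_width"])
for z in (135,178): print(z,proj("scene",[521,183,z]),proj("top",[521,183,z]))
E
```

```text
scene tube_orange_center 0.76 [519.9 186.6 233.3]
scene cup_mouth 0.86 [521.9 178.7 139. ]
scene cup_floor 0.72 [522.2 184.  102.7]
top tube_orange_center 0.74 [520.5 183.6 235.2]
top cup_mouth 0.53 [518.7 184.2 132.3]
top cup_floor 0.62 [521.5 183.1  97.3]
scene tube_orange_center 0.82 [522.3 185.7 233.8]
scene cup_mouth 0.84 [519.7 182.3 137.5]
scene cup_floor 0.57 [519.9 181.4 100.7]
top tube_orange_center 0.59 [517.8 184.4 233.3]
top cup_mouth 0.81 [521.8 183.4 131.6]
top cup_floor 0.74 [518.7 183.5  98.3]
scene tube_orange_center 0.82 [515.4 187.2 232.4]
scene cup_mouth 0.7 [518.5 180.9 135.8]
scene cup_floor 0.93 [520.5 186.8 101.4]
top tube_orange_center 0.78 [518.6 180.9 235.5]
top cup_mouth 0.81 [520.5 182.2 131.2]
[519.94341587 183.80393694 268.65449547] [3.14010027e+00 1.73571673e-03 1.36144247e+00] 9.85 [-0.44383503  0.08899874 -0.40574196] 0.35237971411347857
135 [358.24694511 180.82672422] [170.63989376 217.12374356]
178 [360.77174387 166.92123415] [166.28699959 216.92655758]
```

View pics/e.png

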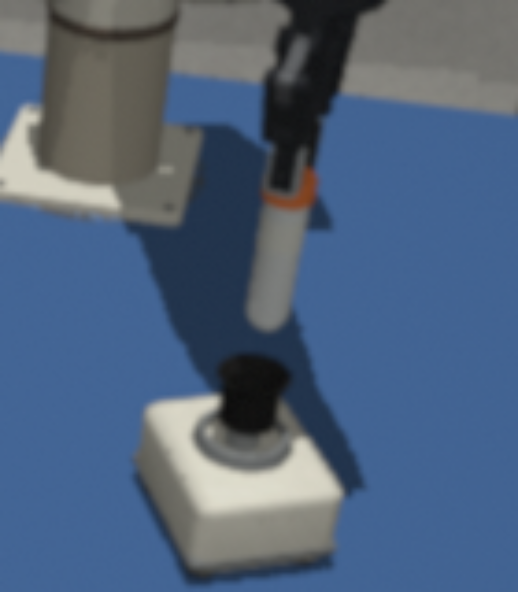

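View pics/e2.png

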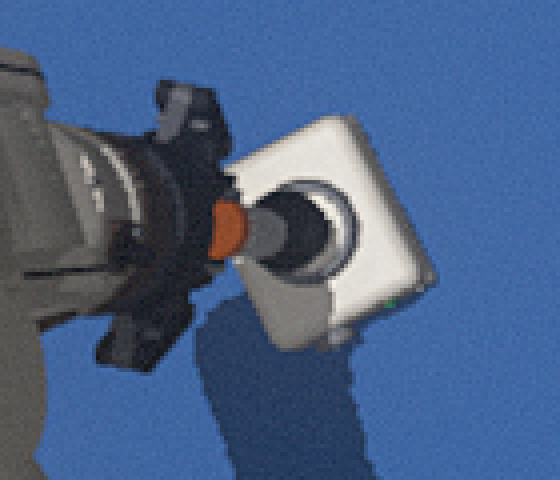

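The tube's lower end at scene (362,167) hangs right over the cup mouth at (358,181). The networks put the cup at (520.5,183) and the tube at about (519,184.5). Lowering partway and then checking.

arm_command --targets '[[[0,-0.0005,-0.006,0,0.0],[0,-0.0005,-0.014,0,0.0],[0,-0.0005,-0.022,0,0.0],[0,-0.0005,-0.03,0,0.0],[0,-0.0005,-0.037,0,0.0],[0,-0.0005,-0.043,0,0.0],[0,-0.0005,-0.049,0,0.0],[0,-0.0005,-0.055,0,0.0],[0,-0.0005,-0.06,0,0.0],[0,-0.0005,-0.065,0,0.0],[0,-0.0005,-0.068,0,0.0],[0,-0.0005,-0.068,0,0.0],[0,-0.0005,-0.068,0,0.0]]]'

```text
t: 11.33
tcp_pos: [520.1, 183.6, 200.5]
ee_rot: [3.14, 0.002, 1.361]
contact_force: [0.4, -0.2, -0.6]
grip_width: 0.354
```

```bash
python3 - <<'E'
from h import *
im=r.grab_frame("scene"); cv2.imwrite("pics/f.png",cv2.resize(im[90:240,300:420],None,fx=4,fy=4))
P=[];F=[]
for i in range(3):
    r.grab_frame("top"); s=r.read_state(); P.append(s["tcp_pos"]);F.append(s["contact_force"])
    for n in("scene","top"):
        for k in("tube_orange_center",):
            r.grab_frame(n)
            for d in r.place_of(n,k)[:3]:
                w=toworld(n,d["centre"])
                if w[1]>50: print(n,k,round(d["score"],2),w.round(1))
print(np.mean(P,0),np.mean(F,0),s["t"],s["grip_width"])
E
```

```text
top tube_orange_center 0.73 [519.6 180.5 166.8]
scene tube_orange_center 0.6 [523.1 185.6 165. ]
scene tube_orange_center 0.59 [523.6 183.9 103.2]
top tube_orange_center 0.7 [519.2 185.5 164.8]
top tube_orange_center 0.66 [723.7 117.4   2.9]
[520.09207033 183.76636419 200.8117147 ] [ 1.22125905 -0.26434136 -1.45809552] 11.9333 0.3564172546378852
```

View pics/f.png

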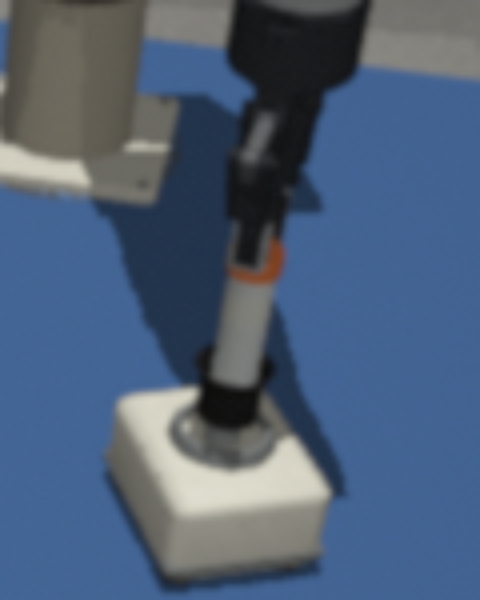

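The tube is inside the cup bore at scene (358,185) with no side force. Now lowering to the floor in small steps.

arm_command --targets '[[[0,0,-0.002,0,0.0],[0,0,-0.004,0,0.0],[0,0,-0.006,0,0.0],[0,0,-0.0075,0,0.0],[0,0,-0.0075,0,0.0],[0,0,-0.0075,0,0.0]]]'

```text
t: 12.63
tcp_pos: [520.0, 183.7, 192.9]
ee_rot: [3.14, 0.002, 1.361]
contact_force: [1.5, -1.3, -1.6]
grip_width: 0.359
```

arm_command --targets '[[[0,0,-0.001,0,0.0],[0,0,-0.001,0,0.0],[0,0,-0.001,0,0.0]]]'

```text
t: 12.88
tcp_pos: [520.0, 183.7, 192.0]
ee_rot: [3.14, 0.002, 1.361]
contact_force: [1.0, 0.3, 0.4]
grip_width: 0.356
```

arm_command --targets '[[[0,0,-0.001,0,0.0],[0,0,-0.001,0,0.0],[0,0,-0.001,0,0.0]]]'

```text
t: 13.13
tcp_pos: [520.1, 183.8, 191.4]
ee_rot: [3.139, 0.001, 1.361]
contact_force: [0.4, -0.5, 2.6]
grip_width: 0.354
```

arm_command --targets '[[[0,0,-0.001,0,0.0],[0,0,-0.002,0,0.0],[0,0,-0.003,0,0.0],[0,0,-0.003,0,0.0],[0,0,-0.003,0,0.0]]]'

```text
t: 13.55
tcp_pos: [520.2, 183.8, 188.6]
ee_rot: [3.139, 0.001, 1.361]
contact_force: [0.4, -0.9, 3.3]
grip_width: 0.358
```

```bash
cat > chk.py <<'E'
from h import *
import sys
P=[];F=[]
for i in range(4):
    im=r.grab_frame("scene"); s=r.read_state(); P.append(s["tcp_pos"]);F.append(s["contact_force"])
print(np.mean(P,0).round(2),np.mean(F,0).round(2),s["ee_rot"].round(3),s["t"],s["grip_width"])
for n in("scene","top"):
    if n=="top": r.grab_frame(n)
    for k in("tube_orange_center","cup_mouth","cup_floor"):
        for d in r.place_of(n,k)[:2]:
            w=toworld(n,d["centre"])
            if w[1]>50: print(n,k,round(d["score"],2),w.round(1))
cv2.imwrite(sys.argv[1],cv2.resize(im[90:240,300:420],None,fx=4,fy=4))
E
python3 chk.py pics/g1.png
```

```text
[520.17 183.84 188.57] [ 0.35 -0.44  3.75] [3.139e+00 1.000e-03 1.361e+00] 13.75 0.3553432560061634
scene tube_orange_center 0.62 [519.5 188.7 150.6]
scene cup_mouth 0.84 [523.1 181.5 132.6]
scene cup_mouth 0.23 [522.8 182.4  -0.8]
scene cup_floor 0.49 [522.3 186.3 100.6]
top tube_orange_center 0.71 [519.  180.1 155.8]
top cup_mouth 0.73 [517.8 179.4  92.1]
top cup_mouth 0.54 [520.9 182.  132.2]
top cup_floor 0.62 [517.4 180.3  94.8]
```

arm_command --targets '[[[0,0,-0.001,0,0.0],[0,0,-0.002,0,0.0],[0,0,-0.003,0,0.0],[0,0,-0.004,0,0.0],[0,0,-0.004,0,0.0],[0,0,-0.004,0,0.0]]]'

```text
t: 14.6
tcp_pos: [520.2, 183.9, 184.6]
ee_rot: [3.139, 0.001, 1.361]
contact_force: [0.4, -0.6, 5.0]
grip_width: 0.353
```

```bash
python3 chk.py pics/g2.png
```

```text
[520.23 183.9  184.69] [-0.34 -0.32  5.92] [3.139e+00 1.000e-03 1.361e+00] 14.8 0.3587561576620662
scene tube_orange_center 0.86 [519.6 183.2 148.9]
scene cup_mouth 0.68 [519.4 185.4 127.6]
scene cup_floor 0.81 [521.6 186.8  94.1]
top cup_mouth 0.48 [521.9 183.5 127.8]
top cup_floor 0.64 [519.2 182.3  91.9]
```

Force rises 0.55 N/mm against the spring's 0.5, so the tube isn't slipping. The cup is about 6 mm down. Pressing about 4 mm more.

arm_command --targets '[[[0,0,-0.001,0,0.0],[0,0,-0.002,0,0.0],[0,0,-0.003,0,0.0],[0,0,-0.0038,0,0.0],[0,0,-0.0038,0,0.0],[0,0,-0.0038,0,0.0]]]'

```text
t: 15.65
tcp_pos: [520.3, 184.1, 181.5]
ee_rot: [3.138, 0.0, 1.361]
contact_force: [-0.8, 0.3, 6.6]
grip_width: 0.357
```

```bash
python3 chk.py pics/g3.png
```

```text
[520.36 184.08 181.54] [-1.08  0.24  7.7 ] [3.138 0.    1.361] 15.85 0.3581778499811351
scene tube_orange_center 0.88 [521.7 186.  144.1]
scene cup_mouth 0.75 [520.4 182.3 125.6]
scene cup_mouth 0.24 [ 7.217e+02  1.192e+02 -1.000e-01]
scene cup_floor 0.82 [522.6 185.2  91.3]
top cup_mouth 0.52 [520.7 178.9 121.6]
top cup_floor 0.54 [519.5 183.2  87.3]
```

View pics/g3.png

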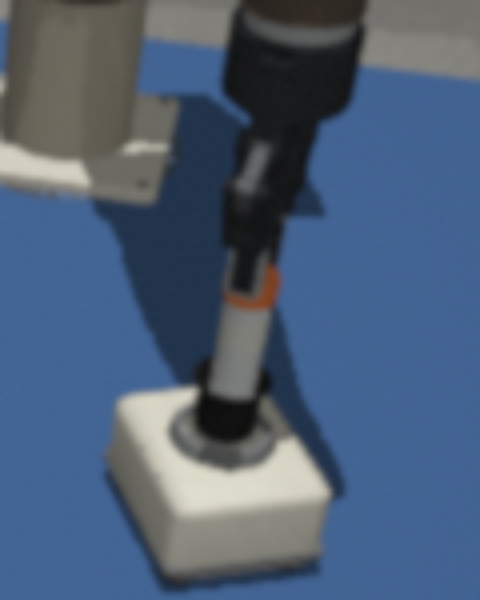

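The cup has sunk; its rim is now at scene (358,184). Force plus tube weight is about 8.4 N, so the cup is about 9.7 mm down. Holding.

arm_command --targets '[[[0,0,0,0,0],[0,0,0,0,0],[0,0,0,0,0],[0,0,0,0,0],[0,0,0,0,0],[0,0,0,0,0],[0,0,0,0,0],[0,0,0,0,0],[0,0,0,0,0],[0,0,0,0,0],[0,0,0,0,0],[0,0,0,0,0],[0,0,0,0,0],[0,0,0,0,0],[0,0,0,0,0],[0,0,0,0,0],[0,0,0,0,0],[0,0,0,0,0],[0,0,0,0,0],[0,0,0,0,0]]]'

```text
t: 17.87
tcp_pos: [520.4, 184.3, 182.1]
ee_rot: [3.138, -0.0, 1.362]
contact_force: [-0.1, 0.0, 6.9]
grip_width: 0.359
```

arm_command --targets '[[[0,0,0,0,0],[0,0,0,0,0],[0,0,0,0,0],[0,0,0,0,0],[0,0,0,0,0],[0,0,0,0,0],[0,0,0,0,0],[0,0,0,0,0],[0,0,0,0,0],[0,0,0,0,0],[0,0,0,0,0],[0,0,0,0,0],[0,0,0,0,0],[0,0,0,0,0],[0,0,0,0,0],[0,0,0,0,0],[0,0,0,0,0],[0,0,0,0,0],[0,0,0,0,0],[0,0,0,0,0]]]'

```text
t: 19.53
tcp_pos: [520.4, 184.4, 182.6]
ee_rot: [3.138, -0.001, 1.362]
contact_force: [-0.2, -0.1, 6.6]
grip_width: 0.356
```

```bash
python3 chk.py pics/g4.png; python3 - <<'E'
from h import *
cv2.imwrite("pics/end.png",r.grab_frame("scene"))
for n in("scene","top"):
    r.grab_frame(n)
    for k in("tube_blue_center","tube_green_center","tip_box","pipette"):
        for d in r.place_of(n,k)[:1]: print(n,k,toworld(n,d["centre"]).round(0))
E
```

```text
[520.42 184.36 182.57] [-0.71 -0.45  6.21] [ 3.137e+00 -1.000e-03  1.362e+00] 19.7333 0.3547092214982892
scene tube_orange_center 0.71 [520.3 184.1 149.5]
scene cup_mouth 0.8 [520.5 184.6 127. ]
top tube_orange_center 0.67 [521.1 184.3 145.7]
top cup_mouth 0.51 [519.9 180.5 125.8]
top cup_floor 0.45 [521.4 182.3  89.3]
scene tube_blue_center [ 508. -208.   62.]
scene tube_green_center [ 531. -129.   70.]
scene tip_box [ 747. -201.   -1.]
scene pipette [723. 121.   2.]
top tube_blue_center [ 512. -209.   68.]
top tube_green_center [ 510. -207.   69.]
top tip_box [ 748. -198.    1.]
top pipette [723. 118.   2.]
```

View pics/end.png

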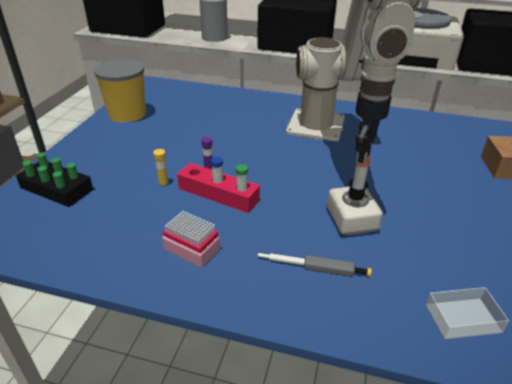

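Re-basing each call let it creep up about 1 mm, leaving the cup about 8 mm down. I'll bring it back to about 10 mm and hold three seconds more.

arm_command --targets '[[[0,0,-0.001,0,0],[0,0,-0.002,0,0],[0,0,-0.0025,0,0],[0,0,-0.0025,0,0],[0,0,-0.0025,0,0],[0,0,-0.0025,0,0],[0,0,-0.0025,0,0],[0,0,-0.0025,0,0],[0,0,-0.0025,0,0],[0,0,-0.0025,0,0],[0,0,-0.0025,0,0],[0,0,-0.0025,0,0],[0,0,-0.0025,0,0],[0,0,-0.0025,0,0],[0,0,-0.0025,0,0],[0,0,-0.0025,0,0],[0,0,-0.0025,0,0],[0,0,-0.0025,0,0],[0,0,-0.0025,0,0],[0,0,-0.0025,0,0]]]'

```text
t: 22.3
tcp_pos: [520.4, 184.5, 180.8]
ee_rot: [3.137, -0.002, 1.362]
contact_force: [-0.3, -0.5, 7.5]
grip_width: 0.356
```

arm_command --targets '[[[0,0,-0.0005,0,0],[0,0,-0.0005,0,0],[0,0,-0.0005,0,0],[0,0,-0.0005,0,0],[0,0,-0.0005,0,0],[0,0,-0.0005,0,0],[0,0,-0.0005,0,0],[0,0,-0.0005,0,0],[0,0,-0.0005,0,0],[0,0,-0.0005,0,0],[0,0,-0.0005,0,0],[0,0,-0.0005,0,0],[0,0,-0.0005,0,0],[0,0,-0.0005,0,0],[0,0,-0.0005,0,0],[0,0,-0.0005,0,0],[0,0,-0.0005,0,0],[0,0,-0.0005,0,0],[0,0,-0.0005,0,0],[0,0,-0.0005,0,0]]]'

```text
t: 23.97
tcp_pos: [520.5, 184.7, 180.9]
ee_rot: [3.137, -0.002, 1.362]
contact_force: [-1.8, -0.3, 7.7]
grip_width: 0.355
```

```bash
python3 chk.py pics/g5.png
```

```text
[520.45 184.66 180.93] [-0.44  0.02  7.94] [ 3.137e+00 -2.000e-03  1.362e+00] 24.1667 0.35862331321477525
scene tube_orange_center 0.66 [523.6 184.4 145.9]
scene cup_mouth 0.8 [520.1 181.2 123.3]
scene cup_floor 0.51 [520.7 181.5  89.7]
top cup_mouth 0.5 [519.  182.3 124.6]
top cup_floor 0.54 [518.  183.7  85.2]
```

View pics/g5.png

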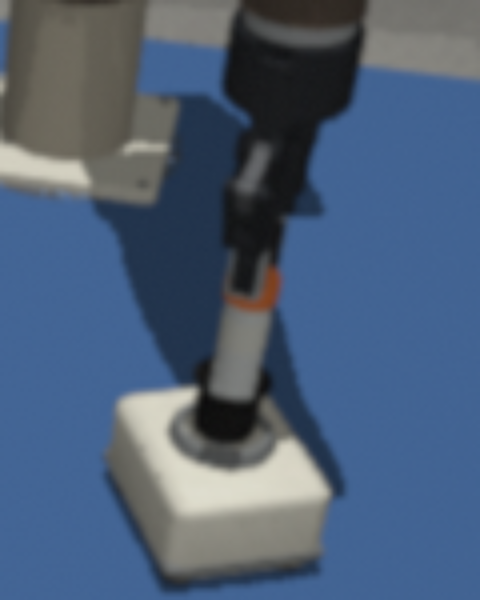

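The tube is upright in the cup, which is about 10 mm down at about 8 N. The fingers are well clear of the mixer. Handing in.

```bash
python3 -c "
from plant import r
print(r.job_done())"
```

```text
the job is handed in; nothing more can be done
None
```

The orange-capped tube is standing in the mixer cup, still gripped and pressed. I lifted it out of the rack, lowered it into the cup and pressed the cup about 10 mm down. It stayed between about 8 and 10 mm down for over 8 s before I handed in, with no verdict reported.

**Last checks:**
- **Press depth:** the tool had travelled down about 10 mm since the tube touched the cup floor. The push was 7.9 N (about 8.6 N with the tube's weight), and the cup mouth was seen at about z = 124 instead of 135. All three agree on about 10 mm.
- **Tube position:** the tool, gripping the tube, was about 2 mm from the cup axis and the tilt was under 0.01 rad. The force followed the spring as I pressed, so the tube was not slipping.
- **Other objects:** blue tube, green tube, tip box and pipette all read within about 6 mm of their starting places. The exception is one top-camera "green" reading that landed on the blue tube; the scene camera showed green in its place.

**Disagreements:**
- **Grip height:** the fingertips appear about 35–40 mm further back along the tool than the stated geometry. The pads therefore look to be on the cap rather than the tube body, though the hold was firm throughout.
- **Depth creep:** during the first hold the cup crept up by about 1 mm, to roughly 8 mm down. I pressed it back to 10 mm before handing in.

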